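Turn the castings over and scrap the one without its boss

ROBOT

A 6-joint arm with a two-finger parallel gripper is mounted at the origin on the work surface. World frame = base frame: x ahead of the robot, y to its left, z up, the work surface at z = 0. Lengths are in mm, angles in rad, forces in N, time in s.
With the tool pointing down it reaches from about 350 to 775 mm from the base axis. Payload 7.3 kg.
Tool frame: the origin (TCP) lies between the finger pads; the fingertips stand 8 mm ahead of it and the grasp point (between the pads) lies 11 mm behind it; y points along the fingers, z is the direction in which the jaws open and shut, and the axes are right-handed (so a half turn about y gives the same grasp; the last joint's range is limited). The gripper opens to 92 mm and grips with 3 to 60 N. Pads are 19 mm wide; open, the fingers measure 130 mm over their backs; the gripper's body (75 mm by 190 mm) begins 47 mm behind the grasp point.
Start: joints at [-1.28, 0.342, 1.524, -0, 1.275, -0.146], TCP at [222.121, -475.717, 234.741] pointing down, gripper open.
Joint ranges: [-2.53, 2.53], [-0.77, 2.02], [0.04, 2.7], [-1, 4.14], [0.28, 2.66], [-3.11, 3.11]. Speed limits (rad/s): [2.57, 2.57, 3.14, 3.14, 3.14, 3.14].

INTERFACE

Orientations are given as [roll, pitch, yaw] about the fixed x, y, z axes, in that order (R = Rz(yaw) Ry(pitch) Rx(roll)).
In Python, from plant import bot, vision, job gives the robot as it stands. The module is installed in compiled form; this text tells all that it offers.
- The arm moves only by the tool arm_command, never from a script. Its argument "deltas" is a list of rows, each a list of 4 numbers: the shift along the tool's x, y, z in m, then the turn about the tool's y in degrees. In form: [[x, y, z, twist], ...]. A call has 1 to 5 rows; each row shifts and turns the commanded pose from where the row before left it, along the tool's axes as they then stand; what a row does not reach is not made up. A row lasts 1/10 s, in which the tool goes at most 50 mm and 8.59 degrees, less where a joint would pass 70% of its speed; a pose out of reach is approached as far as the arm can. A call is refused whole if a number of a shift passes 0.05 or a number of a turn 8.59, either way. A call with a gripper value outside its range is refused whole. "claw" is the closure in counts, from 0 (fully open) to 255 (shut), set as the call begins (left out, the last holds). The fingers move at their own pace and stop on an object; the grip force is fixed at half the most. Time passes only in rows, so rows that do not move let the fingers close. It gives the time, the measured TCP pose, the force and the opening at its end, in the units of the state.
- bot.get_obs(): the state, without advancing time (a new reading comes with each control period).
- vision.capture(name): name is "scene" or "side" or "wrist"; returns a dict with "img" (400x640x3 uint8, red, green, blue), "camera_matrix" (3x3 intrinsics, pixels), "world_to_cam" (4x4, takes a point from world to camera coordinates); the wrist camera has in their place "mount" (4x4, takes a point from camera to tool coordinates, whose origin is the TCP and whose axes are the tool frame's). Camera axes: x right, y down, z forward; pixel columns grow to the right and rows downward; lengths in mm; the calibration is good to about 2 mm. A picture is of the moment at which its call begins: read the wrist's pose just before it. There is no depth.
- job.close_job(): hands the job in, once; it reports no verdict.
Trained networks look in a picture, given as the dict that the camera call returned (one of the last four; its "shot" number tells which), for a name from the list of things; names that differ only in an ending like _2 or _b are one class to them, and where a whole thing is asked for, a point or a joint stands for the part that bears it (a point fixed in the world has none). Each returns a list of dicts, best first, with "confidence" (0 to 1); they miss things now and then, are a little off and sometimes report something else, mostly with a low value. They report only what shows in the picture. A call takes as long as a camera call. They do not tell look-alikes from the thing itself.
- vision.find_in(picture, name): "xyz" ([x, y, z] in mm, in the coordinates of the camera as it stood for that picture, good to about 4 mm: the middle of the surface that is visible of it).
- vision.regions_of(picture, name): "mask" (400x640 bool, what is visible of it).
The state is a dict: "time": time; "joint_positions": joint angles; "dq": joint speeds; "tau": joint torques, N m; "tool_pos": TCP position; "tcp_rot": TCP orientation; "contact_force": force on the tool from outside, world axes, zero at the start; "moment": the same for the moment, N m; "grip_width": finger opening in mm.
Only numpy, scipy, OpenCV 4.12 (cv2) and the standard library are available. Lean on these libraries where they do the work, as an engineer would, in place of code of your own. Each camera call takes 0.05 s, during which the arm holds its last target. There are 200 camera calls.

TASK

Two channel castings lean on the sloping green rack with their undersides hidden. Turn each one round and stand it back on the rack with its underside (rails) facing up and outward to be inspected; once both stand turned and released, put the one that has no round boss between its rails into the dark steel scrap bin, setting it in rather than dropping it from a height, and leave the good one turned on the rack. Do not disturb the other things on the bench.

Things in the scene. Friction and masses are not known exactly. Their poses are not given: they have to be found in the camera images.
- good_center (a point): centre (half-way along, across, through) of a dull grey aluminium channel casting: plate 90 x 76 x 10 mm, a rail 9 wide x 12 high along each 90 mm side of its underside; 22 mm overall. x axis: along the 90 mm, down the slope at first; z: out of the plain outer face, up and outward at first; -z: underside. 0.2 to 0.35 kg. HAS a boss 24 dia. x 10 mm on the underside, 12 mm from centre along +x.
- bad_center (a point): centre (half-way along, across, through) of a dull grey aluminium channel casting: plate 90 x 76 x 10 mm, a rail 9 wide x 12 high along each 90 mm side of its underside; 22 mm overall. x axis: along the 90 mm, down the slope at first; z: out of the plain outer face, up and outward at first; -z: underside. 0.2 to 0.35 kg. LACKS the boss (bare floor); else alike. Left or right varies.
- good_grip (a point): good casting: point in the plate's mid-plane, mid-width, 12 mm below the edge that is uppermost (33 mm from the centre along -x, 6 mm along +z). Axes as its centre's. Around it the plate is 10 mm thick with 58 mm free between the rails; at first the upper 42 mm stands free of the board on both sides.
- bad_grip (a point): bad casting: point in the plate's mid-plane, mid-width, 12 mm below the edge that is uppermost (33 mm from the centre along -x, 6 mm along +z). Axes as its centre's. Around it the plate is 10 mm thick with 58 mm free between the rails; at first the upper 42 mm stands free of the board on both sides.
- rack: fixed green leaning rack, 252 mm long along y; origin at the centre of its underside, z up. A board and a ledge, 8 mm thick, form a V: the board leans 35 deg from vertical, top towards -x (the rack's own), 48 mm up the slope; the ledge is square to it, rising 44 mm out towards +x. Ribs 6 thick, 12 high on the ledge at y = -123, 0, +123 mm part two bays.
- rack_corner (a point): inner corner of the rack's V, mid-length, 50 mm above the rack's origin; axes as the rack's. A casting seated either way round (plain face or rail feet on the board) has its centre at x = -16.8, z = +43.2 mm from here, in a bay at y about -60 or +60 mm. Lowered to within a few mm, it settles into the V by itself when let go.
- bin: fixed dark steel scrap bin, open box 180 (x) x 150 (y) x 60 mm high, walls 4 mm; origin at the centre of its underside, z up. A steel offcut 45 x 20 x 12 mm lies in it near its +x -y corner and may be touched.
- hex_key: bystander: a black L-shaped hex key, 84 x 36 mm, 8 mm thick, lying on the bench between rack and bin
- clamp: bystander: an iron C-clamp lying flat, about 130 x 75 mm, 18 mm high
- jar: bystander: a glass jar with a steel lid, 60 mm diameter, 75 mm high
- wood_block: bystander: a pine offcut 110 x 38 mm, 30 mm high
- brush: bystander: a bench brush lying down, about 200 mm long
- mug: bystander: a blue mug, 80 mm diameter, 90 mm high
- v_block: bystander: a small steel V-block 50 x 40 mm, 36 mm high
Things that resemble listed ones, but are neither listed nor needed, are in the scene too. Leave any pink look-alike of the part that bears bad_center alone. Leave any blue look-alike of the part that bears good_center alone.

How it is judged:
By the outcome, as a careful person would: the job done as asked, in the order asked, and still so for the second after the job is handed in, with the robot touching nothing.
It also fails if it takes over 72 s, if anything falls off the work surface, if the arm or the gripper's body presses on something with over 40 N, if the wrist force passes 120 N, or if a joint passes its speed limit or range.

## Working session

There is one attempt and no reset: what is moved stays moved. The work goes in short steps, Python scripts to look and compute and a tool call to move; the robot and the scene stay as the last step left them, time stands still between calls to the robot, and variables do not carry over. Pictures are saved under pics/ and viewed, about 8 in all and at most 12, crops included, and the job is handed in when it is done.

Besides the shell and the picture viewer there is one more tool, called by a JSON object that holds its "api" and its "payload". arm_command: Moves the arm, as the interface text tells. Its arguments: {"type":"object","properties":{"deltas":{"type":"array","items":{"type":"array","items":{"type":"number"}}},"claw":{"type":"number"}},"required":["deltas"]}

```bash
mkdir -p pics; cat > h.py <<'E'
from plant import bot, vision, job
import numpy as np, cv2
from scipy.spatial.transform import Rotation as R
def save(d,n): cv2.imwrite('pics/'+n+'.png',cv2.cvtColor(d['img'],cv2.COLOR_RGB2BGR))
def T():
    o=bot.get_obs(); M=np.eye(4); M[:3,:3]=R.from_euler('xyz',o['tcp_rot']).as_matrix(); M[:3,3]=o['tool_pos']; return M
def cam(n):
    if n=='wrist':
        t=T(); d=vision.capture(n); d['c2w']=t@np.array(d['mount'])
    else:
        d=vision.capture(n); d['c2w']=np.linalg.inv(d['world_to_cam'])
    return d
def w(d,p): return (d['c2w']@np.r_[p,1])[:3]
def pix(d,p):
    c=np.linalg.inv(d['c2w'])@np.r_[p,1]; q=np.array(d['camera_matrix'])@c[:3]; return q[:2]/q[2]
E
python3 - <<'E'
from h import *
np.set_printoptions(precision=1,suppress=True)
o=bot.get_obs(); print(o); print(T())
for c in ['scene','side']:
    d=cam(c); save(d,c+'0'); print(c,d['c2w'])
    for n in ['good_center','bad_center','good_grip','rack','rack_corner','bin','hex_key','jar','mug','clamp','wood_block','brush','v_block']:
        try:
            for r in vision.find_in(d,n)[:4]: print(n,round(r['confidence'],2),w(d,r['xyz']),pix(d,w(d,r['xyz'])))
        except Exception as e: print(n,e)
E
```

```text
{'time': 0.0, 'joint_positions': array([-1.3,  0.3,  1.5, -0. ,  1.3, -0.1]), 'dq': array([-0., -0., -0.,  0.,  0.,  0.]), 'tau': array([ -0. , -43.1, -24.4,   0.1,   0.1,  -0. ]), 'tool_pos': array([ 222. , -475.3,  234. ]), 'tcp_rot': array([-1.6,  0. , -2.7]), 'contact_force': array([-0.8, -0.9, -0.2]), 'moment': array([ 0. , -0.1,  0. ]), 'grip_width': 91.7937307499059}
[[  -0.9   -0.     0.4  222. ]
 [  -0.4    0.    -0.9 -475.3]
 [  -0.    -1.    -0.   234. ]
 [   0.     0.     0.     1. ]]
scene [[  -0.3    0.7   -0.7 1371.8]
 [   1.     0.2   -0.2  282.2]
 [  -0.    -0.7   -0.7 1001.4]
 [   0.     0.     0.     1. ]]
good_center 0.97 [320.5 399.9  21. ] [441.  194.2]
good_center 0.61 [488.9 204.7 105.3] [373.  201.2]
bad_center 0.79 [576.9 132.9 101.1] [341.6 219.6]
bad_center 0.76 [306.2 234.8  25.6] [389.9 181.1]
bad_center 0.66 [493.2 403.7  23.7] [438.3 234.5]
good_grip 0.97 [481.  208.3  99.4] [374.6 200.9]
good_grip 0.68 [325.8 397.3  21.6] [440.  195.1]
rack 0.58 [561.1 186.5  16.6] [359.9 238.7]
rack 0.39 [649.1 398.5  32.6] [432.6 275.7]
rack_corner 0.87 [558.9 185.6
[... 1069 characters left out ...]
ack 0.66 [536.4 161.3   9. ] [316.3 190.3]
rack 0.17 [468.4 193.2 112.7] [290.1 158.2]
rack_corner 0.71 [534.4 163.5  10.3] [315.6 189.4]
bin 0.87 [ 521.6 -313.6    5.3] [331.3 359.4]
jar 0.65 [ 708.7 -191.1   78.6] [409.6 282.6]
mug 0.81 [ 719.9 -273.9   51.3] [422.2 323.3]
clamp 0.84 [721.9 174.9  13.9] [379.2 180.8]
wood_block 0.8 [639.  385.1  30.1] [341.3 131.4]
wood_block 0.72 [ 520.3 -312.8    2.3] [330.7 359.5]
wood_block 0.42 [565.4 121.6 121.6] [328.7 172.2]
brush 0.9 [733.2  -5.   20.9] [397.4 228.9]
brush 0.7 [420.7 -69.   22.6] [278.7 260. ]
brush 0.61 [531.8 164.2  10.8] [314.6 189.2]
brush 0.23 [ 712.8 -191.6   78.6] [411.4 282.6]
v_block 0.65 [421.1 -67.1  21.2] [278.9 259.6]
```

```bash
python3 - <<'E'
import cv2,numpy as np
a=cv2.imread('pics/scene0.png')[120:340,120:520];b=cv2.imread('pics/side0.png')[90:420,180:500]
cv2.imwrite('pics/v1.png',cv2.resize(a,(800,440),interpolation=cv2.INTER_CUBIC))
cv2.imwrite('pics/v2.png',cv2.resize(b,(582,600),interpolation=cv2.INTER_CUBIC))
E
```

```text
(no output)
```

View pics/v1.png

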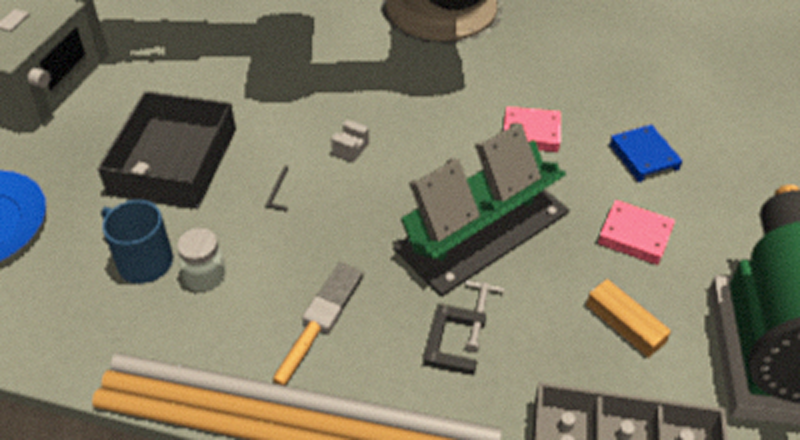

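View pics/v2.png

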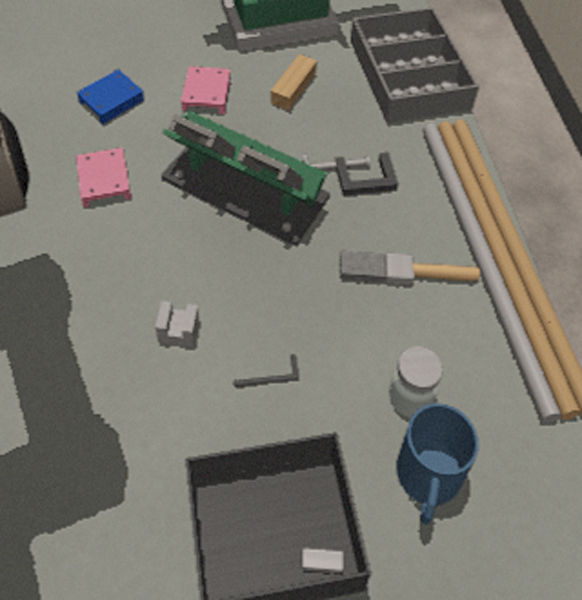

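Candidates in v1, all at 2× zoom: the two grey castings on the rack at (445,200) and (508,160). Look-alikes to leave alone are the pink ones at (533,127) and (637,231) and the blue one at (645,150). The rack castings are the ones I want. Next I move over the rack for a close view.

{"api": "arm_command", "payload": {"deltas": [[-0.0315,-0.007,-0.0285,0],[-0.0315,-0.007,-0.0285,0],[-0.0315,-0.007,-0.0285,0],[-0.0315,-0.007,-0.0285,0],[-0.0315,-0.007,-0.0285,0]], "claw": 0}}

```text
time: 1.9
tool_pos: [304.8, -278.4, 270.1]
tcp_rot: [-1.57, 0.0, -2.705]
contact_force: [0.8, -0.1, -0.2]
grip_width: 91.8
```

{"api": "arm_command", "payload": {"deltas": [[-0.0315,-0.007,-0.0285,0],[-0.0315,-0.007,-0.0285,0],[-0.0315,-0.007,-0.0285,0],[-0.0315,-0.007,-0.0285,0],[-0.0315,-0.007,-0.0285,0]]}}

```text
time: 2.4
tool_pos: [387.3, -82.5, 305.3]
tcp_rot: [-1.57, 0.001, -2.705]
contact_force: [1.3, -1.0, 0.5]
grip_width: 91.7
```

{"api": "arm_command", "payload": {"deltas": [[-0.0315,-0.007,-0.0285,0],[-0.0315,-0.007,-0.0285,0],[-0.0315,-0.007,-0.0285,0],[-0.0315,-0.007,-0.0285,0],[-0.0315,-0.007,-0.0285,0]]}}

```text
time: 2.9
tool_pos: [469.7, 113.4, 340.1]
tcp_rot: [-1.57, 0.0, -2.705]
contact_force: [0.4, 0.0, 0.3]
grip_width: 92.0
```

{"api": "arm_command", "payload": {"deltas": [[0,0,0,8],[0,0,0,8],[0,0,0,8],[0,0,0,8],[0,0,0,8]]}}

```text
time: 3.4
tool_pos: [469.4, 111.6, 339.7]
tcp_rot: [-1.571, 0.0, 2.875]
contact_force: [0.6, 0.6, -0.6]
grip_width: 91.8
```

{"api": "arm_command", "payload": {"deltas": [[0,0,0,8],[0,0,0,8],[0,0,0,8],[0,0,0,0]]}}

```text
time: 3.8
tool_pos: [469.4, 111.5, 339.7]
tcp_rot: [-1.571, 0.0, 2.46]
contact_force: [-0.1, -0.7, 0.1]
grip_width: 91.8
```

```bash
python3 - <<'E'
from h import *
np.set_printoptions(precision=2,suppress=True)
o=bot.get_obs(); print(o['time'],o['joint_positions'],o['grip_width']); print(T())
d=cam('wrist'); save(d,'w1'); print(d['mount'],d['c2w'],d['camera_matrix'])
for n in ['good_center','bad_center','good_grip','bad_grip','rack','rack_corner']:
    for r in vision.find_in(d,n)[:4]: print(n,round(r['confidence'],2),w(d,r['xyz']),pix(d,w(d,r['xyz'])))
import pickle;pickle.dump(d,open('w1.pkl','wb'))
E
```

```text
3.8 [ 0.07  0.2   1.43 -0.    1.51  2.33] 91.8059607651467
[[ -0.78   0.    -0.63 469.37]
 [  0.63  -0.    -0.78 111.52]
 [ -0.    -1.     0.   339.71]
 [  0.     0.     0.     1.  ]]
[[  -0.      0.96    0.28  -74.89]
 [   0.     -0.28    0.96 -150.42]
 [   1.      0.     -0.     -0.11]
 [   0.      0.      0.      1.  ]] [[ -0.63  -0.75  -0.22 527.59]
 [ -0.78   0.6    0.18  64.44]
 [ -0.     0.28  -0.96 490.13]
 [  0.     0.     0.     1.  ]] [[280.32   0.   318.08]
 [  0.   280.32 201.88]
 [  0.     0.     1.  ]]
good_center 0.69 [640.55 391.71  30.97] [125.69 193.6 ]
good_center 0.66 [477.47 201.55 113.84] [265.09 212.99]
good_center 0.66 [330.92 390.67  24.49] [251.7  311.88]
bad_center 0.86 [329.46 198.62  25.5 ] [329.34 256.46]
bad_center 0.72 [509.27 380.86  27.06] [187.86 244.3 ]
bad_center 0.62 [567.39 130.59 115.35] [259.08 129.37]
good_grip 0.84 [331.49 383.38  22.1 ] [254.52 308.88]
good_grip 0.68 [476.96 199.39 111.06] [266.82 211.72]
bad_grip 0.85 [331.99 195.54  20.62] [329.7  253.31]
bad_grip 0.84 [506.54 379.21  25.09] [190.09 244.39]
bad_grip 0.83 [569.96 129.4  114.76] [258.5  127.16]
rack 0.79 [540.73 170.61  67.53] [257.78 159.93]
rack_corner 0.71 [536.41 173.34  61.5 ] [259.19 162.73]
```

View pics/w1.png

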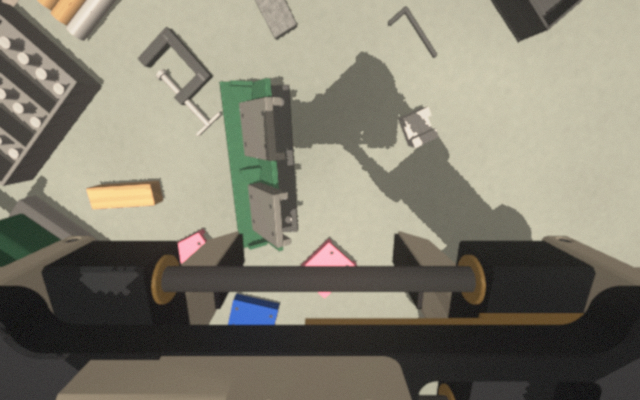

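w1: the castings are at (258,130) and (267,213), and the rack's outer ledge edge runs from (221,83) to (242,250). I'll zoom in to pick corners.

```bash
python3 - <<'E'
import cv2
a=cv2.imread('pics/w1.png')[65:265,205:315]
a=cv2.rotate(cv2.resize(a,None,fx=4,fy=4,interpolation=cv2.INTER_CUBIC),cv2.ROTATE_90_COUNTERCLOCKWISE)
for i in range(0,800,80): cv2.putText(a,str(65+i//4),(i,10),0,.35,(255,255,255)); cv2.line(a,(i,12),(i,18),(255,255,255),1)
for i in range(0,440,40): cv2.putText(a,str(315-i//4),(0,i+4),0,.35,(255,255,255))
cv2.imwrite('pics/v3.png',a)
E
```

```text
(no output)
```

View pics/v3.png

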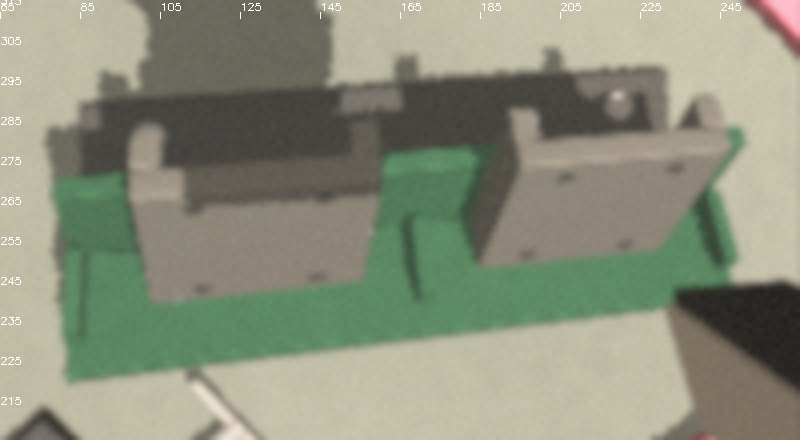

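```bash
cat > fit.py <<'E'
from h import *
import pickle
from scipy.optimize import least_squares
np.set_printoptions(precision=2,suppress=True)
d=pickle.load(open('w1.pkl','rb'))
s,c=np.sin(np.radians(35)),np.cos(np.radians(35)); u=np.array([-s,0,c]);n=np.array([c,0,s]);Y=np.array([0,1,0])
v2p=lambda v:np.array([315-v[1]/4,65+v[0]/4])
rk=[(44*n-126*Y,(68,380)),(48*u-126*Y,(55,182)),(48*u+126*Y,(745,130))]
line=[(44*n,(665,307)),(48*u,(385,155)),(48*u,(480,150))]  # y free
cs=[(0,22*n-38*Y,(150,302)),(0,22*n+38*Y,(365,278)),(0,90*u+22*n-38*Y,(135,198)),(0,90*u+22*n+38*Y,(383,193)),
    (1,22*n-38*Y,(478,266)),(1,22*n+38*Y,(660,246)),(1,90*u+22*n-38*Y,(520,163)),(1,90*u+22*n+38*Y,(722,155))]
def res(p,full=False):
    t=np.array([p[0],p[1],50]);Rz=R.from_euler('z',p[2]).as_matrix()
    f=lambda q:pix(d,Rz@q+t); r=[]
    for q,v in rk: r+=list(f(q)-v2p(v))
    for (q,v),y in zip(line,p[5:8]): r+=list(f(q+y*Y)-v2p(v))
    for k,q,v in cs: r+=list(f(q+p[3+k]*Y)-v2p(v))
    return np.array(r)
if __name__=='__main__':
    o=least_squares(res,[540,170,.89,-60,60,100,-20,15],loss='soft_l1'); print(o.x); print(res(o.x).reshape(-1,2))
    print('tool yaw psi',np.arctan2(-.78,-.63), 'rack yaw-180',o.x[2]-np.pi)
    Rz=R.from_euler('z',o.x[2]).as_matrix()
    for k in (3,4):
        print('grip',Rz@(78*u+17*n+o.x[k]*Y)+[o.x[0],o.x[1],50])
E
python3 fit.py
```

```text
[528.27 181.72   0.93 -60.65  58.81  93.82 -16.52  18.23]
[[ 1.41 -0.1 ]
 [-3.69 -0.35]
 [-1.97  0.86]
 [ 1.94 -0.11]
 [-3.41  0.08]
 [-2.65  0.08]
 [-0.16  0.51]
 [-0.24 -0.21]
 [ 0.42 -1.36]
 [ 4.69  0.72]
 [-0.12 -0.44]
 [-0.05 -0.49]
 [ 0.06 -0.22]
 [ 2.65  2.54]]
tool yaw psi -2.250210132202745 rack yaw-180 -2.212124061684385
grip [558.44 120.74 123.64]
grip [462.71 192.21 123.64]
```

```bash
sed -i 's/44\*n/44*n-8*u/g; s/(48\*u/(48*u-8*n/g' fit.py; sed -i 's/^def res/cs=[q for q in cs if q[2] not in [(383,193),(722,155)]]\ndef res/' fit.py; python3 fit.py
python3 - <<'E'
from h import *
import fit
s=cv2.imread('pics/scene0.png')
E
```

```text
[528.94 182.32   0.92 -59.91  59.59  96.91 -15.85  19.27]
[[-0.5   0.38]
 [ 1.65 -0.05]
 [ 1.56 -0.56]
 [-0.46  0.05]
 [ 1.09 -0.06]
 [ 1.63 -0.06]
 [-0.37  0.87]
 [-0.71  0.12]
 [ 0.17 -0.68]
 [-0.72 -0.1 ]
 [-0.86 -0.17]
 [-0.65  0.39]]
tool yaw psi -2.250210132202745 rack yaw-180 -2.2173185346001425
grip [558.19 121.63 123.64]
grip [462.81 193.62 123.64]
```

Corner is at (528.9, 182.3) with rack yaw about 52.9°. Both castings are at y≈±60. I'll approach the first one at y=-60.

{"api": "arm_command", "payload": {"deltas": [[0,0,0,-1.9],[-0.0325,0,-0.0327,0],[-0.0323,0,-0.0327,0],[0,0.045,0,0],[0,0.045,0,0]]}}

```text
time: 4.65
tool_pos: [562.8, 124.8, 249.1]
tcp_rot: [-1.573, 0.003, 2.495]
contact_force: [0.4, 0.0, -1.4]
grip_width: 91.7
```

{"api": "arm_command", "payload": {"deltas": [[0,0.045,0,0],[0,0.045,0,0],[0,0.02,0,0],[0,0,0,0]]}}

```text
time: 5.05
tool_pos: [558.5, 124.4, 136.3]
tcp_rot: [-1.566, -0.005, 2.495]
contact_force: [0.6, 0.4, -0.4]
grip_width: 92.0
```

```bash
python3 - <<'E'
from h import *
np.set_printoptions(precision=1,suppress=True)
print(T(),bot.get_obs()['joint_positions'])
d=cam('wrist'); save(d,'w2'); e=cam('side'); save(e,'s2')
a=cv2.imread('pics/w2.png'); b=cv2.imread('pics/s2.png')[110:230,230:430]
a=a[:,100:540]
cv2.imwrite('pics/v4.png',np.vstack([cv2.resize(a,(660,600))[:370],cv2.resize(b,(660,396))[:230]]))
E
```

```text
[[ -0.8  -0.   -0.6 558.5]
 [  0.6  -0.   -0.8 124.4]
 [  0.   -1.    0.  136.3]
 [  0.    0.    0.    1. ]] [ 0.1  0.5  1.5 -0.   1.1  2.3]
```

View pics/v4.png

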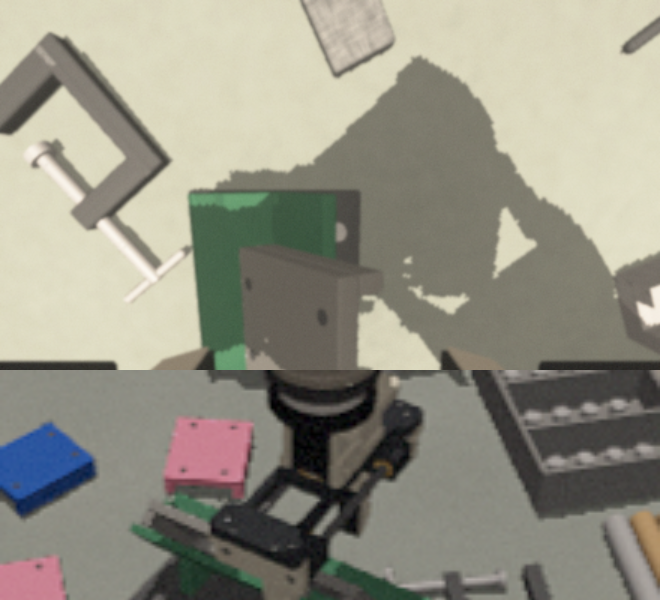

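The view shows the fingers straddling the plate, aligned with the rack. Next I go down and close gradually.

{"api": "arm_command", "payload": {"deltas": [[0,0.012,0,0],[0,0.012,-0.001,0],[0,0,0,0]], "claw": 150}}

```text
time: 5.45
tool_pos: [560.3, 125.4, 114.4]
tcp_rot: [-1.569, -0.002, 2.495]
contact_force: [-1.2, 1.1, -0.5]
grip_width: 72.3
```

{"api": "arm_command", "payload": {"deltas": [[0,0,0,0],[0,0,0,0],[0,0,0,0]], "claw": 178}}

```text
time: 5.75
tool_pos: [561.4, 125.5, 116.2]
tcp_rot: [-1.571, 0.001, 2.495]
contact_force: [-0.3, -0.1, 0.8]
grip_width: 48.5
```

{"api": "arm_command", "payload": {"deltas": [[0,0.003,0,0],[0,0,0,0],[0,0,0,0]], "claw": 178}}

```text
time: 6.05
tool_pos: [561.5, 125.9, 112.9]
tcp_rot: [-1.572, 0.0, 2.494]
contact_force: [0.8, 2.7, 1.8]
grip_width: 28.9
```

{"api": "arm_command", "payload": {"deltas": [[0,0,0,0],[0,0,0,0]], "claw": 200}}

```text
time: 6.25
tool_pos: [562.4, 126.6, 114.2]
tcp_rot: [-1.575, 0.002, 2.494]
contact_force: [0.1, 4.7, 7.1]
grip_width: 26.5
```

{"api": "arm_command", "payload": {"deltas": [[0,-0.003,-0.001,0],[0,-0.004,-0.002,0],[0,-0.006,-0.002,0],[0,-0.008,-0.002,0]], "claw": 255}}

```text
time: 6.65
tool_pos: [567.0, 132.6, 134.4]
tcp_rot: [-1.576, 0.002, 2.494]
contact_force: [4.9, 4.9, -1.9]
grip_width: 17.5
```

{"api": "arm_command", "payload": {"deltas": [[0,-0.01,-0.002,0],[0,-0.01,-0.002,0],[0,-0.01,0,0],[0,-0.01,0,0]]}}

```text
time: 7.05
tool_pos: [567.3, 134.2, 173.8]
tcp_rot: [-1.57, -0.001, 2.495]
contact_force: [-0.2, -0.6, -2.2]
grip_width: 9.7
```

{"api": "arm_command", "payload": {"deltas": [[0,-0.01,0,0],[0,-0.01,0,0],[0,-0.01,0,0],[0,0,0,0]]}}

```text
time: 7.45
tool_pos: [568.5, 134.2, 205.4]
tcp_rot: [-1.573, 0.002, 2.494]
contact_force: [-0.1, 0.8, -1.6]
grip_width: 10.0
```

```bash
python3 - <<'E'
from h import *
np.set_printoptions(precision=1,suppress=True)
o=bot.get_obs();print(o['tool_pos'],o['grip_width'],o['contact_force'])
d=cam('wrist'); save(d,'w3'); e=cam('side'); save(e,'s3'); f=cam('scene'); save(f,'c3')
b=cv2.imread('pics/s3.png')[90:230,230:410]; c=cv2.imread('pics/c3.png')[130:270,270:450]
a=cv2.imread('pics/w3.png')[100:300,160:500]
p=np.hstack([cv2.resize(b,(400,311),interpolation=2),cv2.resize(c,(400,311),interpolation=2)])
cv2.imwrite('pics/v5.png',np.vstack([p,cv2.resize(a,(800,470),interpolation=2)[:280]]))
E
```

```text
[568.5 134.2 205.4] 9.998219332231365 [-0.1  0.8 -1.6]
```

View pics/v5.png

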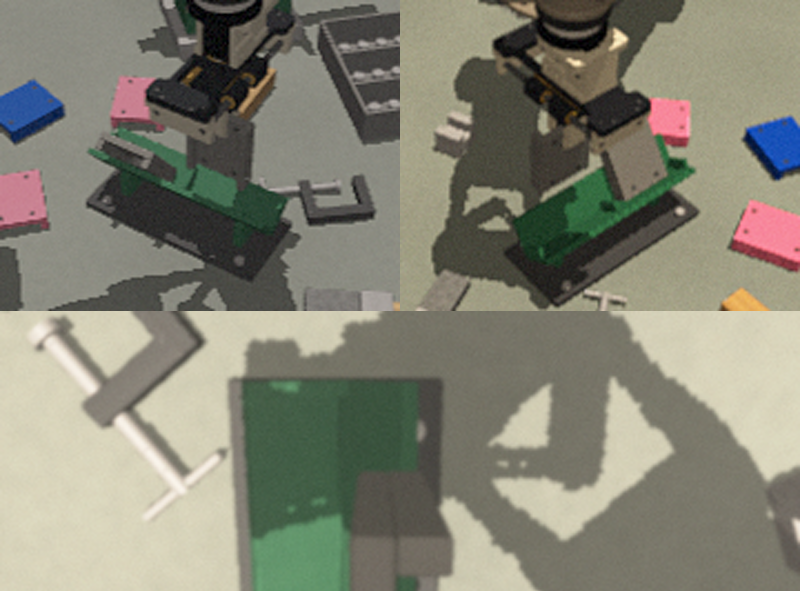

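Casting 1 is upright in the grip at 10 mm opening. I'll turn it by −180° (21 rows of −8.57°).

{"api": "arm_command", "payload": {"deltas": [[0,0,0,-8.57],[0,0,0,-8.57],[0,0,0,-8.57],[0,0,0,-8.57],[0,0,0,-8.57]]}}

```text
time: 8.1
tool_pos: [567.4, 134.1, 202.9]
tcp_rot: [-1.571, -0.002, -3.035]
contact_force: [0.2, 1.1, -2.6]
grip_width: 9.6
```

{"api": "arm_command", "payload": {"deltas": [[0,0,0,-8.57],[0,0,0,-8.57],[0,0,0,-8.57],[0,0,0,-8.57],[0,0,0,-8.57]]}}

```text
time: 8.6
tool_pos: [567.4, 134.2, 202.9]
tcp_rot: [-1.572, -0.001, -2.287]
contact_force: [-0.3, 0.2, -1.9]
grip_width: 10.2
```

{"api": "arm_command", "payload": {"deltas": [[0,0,0,-8.57],[0,0,0,-8.57],[0,0,0,-8.57],[0,0,0,-8.57],[0,0,0,-8.57]]}}

```text
time: 9.1
tool_pos: [567.4, 134.2, 202.9]
tcp_rot: [-1.572, -0.0, -1.539]
contact_force: [0.7, 0.7, -2.1]
grip_width: 10.0
```

{"api": "arm_command", "payload": {"deltas": [[0,0,0,-8.57],[0,0,0,-8.57],[0,0,0,-8.57],[0,0,0,-8.57],[0,0,0,-8.57]]}}

```text
time: 9.6
tool_pos: [567.4, 134.1, 202.9]
tcp_rot: [-1.572, 0.001, -0.791]
contact_force: [-0.2, -0.4, -2.1]
grip_width: 9.6
```

{"api": "arm_command", "payload": {"deltas": [[0,0,0,-8.57],[0,0,0.014,0],[0,0.015,0,0],[0,0.015,0,0],[0,0,0,0]]}}

```text
time: 10.1
tool_pos: [574.6, 145.2, 170.9]
tcp_rot: [-1.575, 0.004, -0.648]
contact_force: [-0.4, -0.7, -2.3]
grip_width: 10.0
```

```bash
cat >> h.py <<'E'
def loc():
    o=bot.get_obs();m=T();p=o['tool_pos']-[528.9,182.3,0];a=.9243;c,s=np.cos(a),np.sin(a)
    print('t',o['time'],'local',np.round([c*p[0]+s*p[1],-s*p[0]+c*p[1],p[2]],1),'psi-yaw deg',round(np.degrees(np.arctan2(m[1,2],m[0,2])-a),1),'q',np.round(o['joint_positions'],2),'F',np.round(o['contact_force'],1),'w',round(o['grip_width'],1))
E
python3 - <<'E'
from h import *
loc()
d=cam('wrist'); save(d,'w4'); e=cam('side'); save(e,'s4'); f=cam('scene'); save(f,'c4')
b=cv2.imread('pics/s4.png')[90:230,230:410]; c=cv2.imread('pics/c4.png')[130:270,270:450]
a=cv2.imread('pics/w4.png')[100:300,160:500]
p=np.hstack([cv2.resize(b,(400,311),interpolation=2),cv2.resize(c,(400,311),interpolation=2)])
cv2.imwrite('pics/v6.png',np.vstack([p,cv2.resize(a,(800,470),interpolation=2)[:280]]))
E
```

```text
t 10.1 local [ -2.1 -58.8 170.9] psi-yaw deg -0.1 q [ 0.12  0.52  1.42 -0.    1.21 -0.8 ] F [-0.4 -0.7 -2.3] w 10.0
```

View pics/v6.png

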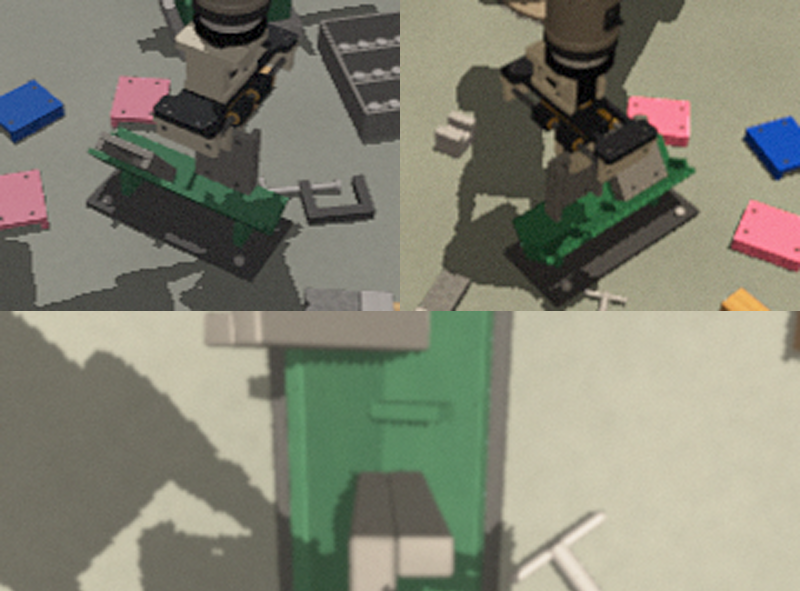

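{"api": "arm_command", "payload": {"deltas": [[0.001,0.008,0.002,0],[0,0.005,0,0],[0,0.004,0,0],[0,0,0,0]]}}

```text
time: 10.65
tool_pos: [577.8, 146.3, 155.9]
tcp_rot: [-1.572, 0.001, -0.648]
contact_force: [0.4, -0.4, -1.2]
grip_width: 9.9
```

{"api": "arm_command", "payload": {"deltas": [[0,0.004,0,0],[0,0.004,0,0]]}}

```text
time: 10.85
tool_pos: [578.4, 146.4, 148.6]
tcp_rot: [-1.571, -0.0, -0.648]
contact_force: [-0.2, 0.4, -2.4]
grip_width: 9.7
```

{"api": "arm_command", "payload": {"deltas": [[0,0.003,0,0],[0,0,0,0]]}}

```text
time: 11.05
tool_pos: [577.9, 146.3, 145.1]
tcp_rot: [-1.572, 0.001, -0.648]
contact_force: [-0.6, -0.3, -2.4]
grip_width: 9.7
```

```bash
python3 -c "from h import *;loc()"
```

```text
t 11.05 local [  0.8 -60.8 145.1] psi-yaw deg -0.1 q [ 0.12  0.55  1.45 -0.    1.15 -0.8 ] F [-0.6 -0.3 -2.4] w 9.7
```

{"api": "arm_command", "payload": {"deltas": [[0,0.003,0,0],[0,0.002,0,0]]}}

```text
time: 11.25
tool_pos: [578.2, 146.4, 140.5]
tcp_rot: [-1.571, -0.0, -0.648]
contact_force: [0.3, -0.8, -2.8]
grip_width: 9.8
```

{"api": "arm_command", "payload": {"deltas": [[0,0.002,0,0],[0,0.002,0,0]]}}

```text
time: 11.45
tool_pos: [578.2, 146.4, 136.6]
tcp_rot: [-1.571, -0.0, -0.648]
contact_force: [0.1, 1.3, -2.5]
grip_width: 9.8
```

{"api": "arm_command", "payload": {"deltas": [[0,0.002,0,0],[0,0,0,0]]}}

```text
time: 11.65
tool_pos: [578.0, 146.4, 134.3]
tcp_rot: [-1.571, 0.0, -0.648]
contact_force: [-0.2, 0.7, -2.3]
grip_width: 9.7
```

{"api": "arm_command", "payload": {"deltas": [[0,0.002,0,0],[0,0.001,0,0]]}}

```text
time: 11.85
tool_pos: [578.7, 146.4, 133.4]
tcp_rot: [-1.57, -0.001, -0.648]
contact_force: [-4.6, -1.3, 13.0]
grip_width: 10.0
```

{"api": "arm_command", "payload": {"deltas": [[0,0.002,0,0],[0,0.001,0,0]]}}

```text
time: 12.05
tool_pos: [579.1, 146.2, 132.9]
tcp_rot: [-1.568, -0.004, -0.647]
contact_force: [-9.4, -3.8, 28.4]
grip_width: 9.6
```

{"api": "arm_command", "payload": {"deltas": [[0,0.002,0,0],[0,0,0,0]]}}

```text
time: 12.25
tool_pos: [579.5, 145.9, 132.6]
tcp_rot: [-1.567, -0.006, -0.647]
contact_force: [-10.1, -4.3, 32.0]
grip_width: 9.8
```

{"api": "arm_command", "payload": {"deltas": [[0,-0.002,0,0],[0,-0.002,0,0],[0,0,0,0]]}}

```text
time: 12.55
tool_pos: [579.1, 145.9, 133.0]
tcp_rot: [-1.569, -0.003, -0.648]
contact_force: [-2.5, -1.7, 11.7]
grip_width: 9.7
```

{"api": "arm_command", "payload": {"deltas": [[0,0,0,0],[0,0,-0.003,0],[0,0,-0.004,0],[0,0,-0.004,0],[0,0,-0.004,0]], "claw": 0}}

```text
time: 13.05
tool_pos: [568.8, 134.1, 130.4]
tcp_rot: [-1.571, 0.0, -0.648]
contact_force: [-0.5, -0.3, 0.1]
grip_width: 45.1
```

{"api": "arm_command", "payload": {"deltas": [[0,0,-0.004,0],[0,0,-0.004,0],[0,0,-0.005,0],[0,0,-0.005,0],[0,0,0,0]]}}

```text
time: 13.55
tool_pos: [558.0, 119.6, 130.8]
tcp_rot: [-1.571, -0.0, -0.648]
contact_force: [-0.3, 0.1, -0.4]
grip_width: 85.0
```

```bash
python3 - <<'E'
from h import *
loc()
d=cam('wrist'); save(d,'w5'); f=cam('scene'); save(f,'c5')
c=cv2.imread('pics/c5.png')[130:270,270:450]
a=cv2.imread('pics/w5.png')[60:300,160:500]
cv2.imwrite('pics/v7.png',np.hstack([cv2.resize(c,(400,311),interpolation=2),cv2.resize(a,(400,311),interpolation=2)]))
E
```

```text
t 13.55 local [-32.6 -61.  130.8] psi-yaw deg -0.1 q [ 0.08  0.52  1.54 -0.    1.08 -0.85] F [-0.3  0.1 -0.4] w 85.0
```

View pics/v7.png

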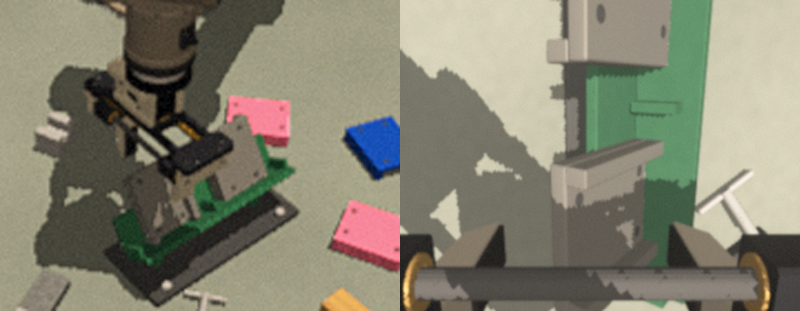

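Casting 1 now leans back on the rack with its rails outward. Next is casting 2.

{"api": "arm_command", "payload": {"deltas": [[0,-0.03,0,0],[0,-0.035,0,0],[-0.04,0,0.003,0],[-0.041,0,0.003,0],[-0.04,0,0,0]]}}

```text
time: 14.15
tool_pos: [464.6, 198.8, 195.9]
tcp_rot: [-1.57, -0.0, -0.648]
contact_force: [0.0, 0.6, 0.1]
grip_width: 91.8
```

{"api": "arm_command", "payload": {"deltas": [[0,0.02,0,0],[0,0.02,0,0],[0,0.014,0,0],[0,0,0,0]]}}

```text
time: 14.55
tool_pos: [464.3, 197.8, 140.1]
tcp_rot: [-1.574, 0.002, -0.647]
contact_force: [-0.1, -0.5, 1.2]
grip_width: 91.6
```

```bash
python3 -c "from h import *;loc()"
```

```text
t 14.55 local [-26.5  60.9 140.1] psi-yaw deg -0.0 q [ 0.25  0.41  1.71 -0.    1.03 -0.67] F [-0.1 -0.5  1.2] w 91.6
```

{"api": "arm_command", "payload": {"deltas": [[0.001,0.014,0,0],[0,0.014,0,0],[0,0,0,0],[0,0,0,0],[0,0,0,0]], "claw": 165}}

```text
time: 15.05
tool_pos: [466.9, 197.4, 114.7]
tcp_rot: [-1.569, -0.001, -0.648]
contact_force: [-0.1, -1.1, 0.3]
grip_width: 56.1
```

{"api": "arm_command", "payload": {"deltas": [[0,0,0,0],[0,0,0,0],[0,0,0,0],[0,0,0,0]], "claw": 178}}

```text
time: 15.45
tool_pos: [466.2, 197.2, 113.8]
tcp_rot: [-1.571, -0.0, -0.648]
contact_force: [0.7, -1.4, 2.2]
grip_width: 28.5
```

```bash
python3 -c "from h import *;loc()"
```

```text
t 15.45 local [-25.9  59.  113.8] psi-yaw deg -0.1 q [ 0.25  0.44  1.74 -0.    0.96 -0.67] F [ 0.7 -1.4  2.2] w 28.5
```

{"api": "arm_command", "payload": {"deltas": [[0,0,0,0],[0,-0.003,0.001,0],[0,-0.004,0.002,0],[0,-0.006,0.002,0],[0,-0.008,0.002,0]], "claw": 255}}

```text
time: 15.95
tool_pos: [472.3, 204.4, 135.3]
tcp_rot: [-1.566, -0.002, -0.648]
contact_force: [4.7, 4.9, -2.3]
grip_width: 17.2
```

{"api": "arm_command", "payload": {"deltas": [[0,-0.01,0.002,0],[0,-0.01,0.002,0],[0,-0.01,0,0],[0,-0.01,0,0],[0,-0.01,0,0]]}}

```text
time: 16.45
tool_pos: [472.2, 205.7, 184.7]
tcp_rot: [-1.573, 0.001, -0.648]
contact_force: [-0.2, -0.1, -3.5]
grip_width: 9.6
```

{"api": "arm_command", "payload": {"deltas": [[0,-0.01,0,0],[0,-0.01,0,0],[0,-0.005,0,0],[0,0,0,0]]}}

```text
time: 16.85
tool_pos: [473.2, 206.1, 210.5]
tcp_rot: [-1.57, -0.001, -0.648]
contact_force: [-0.3, -0.1, -3.5]
grip_width: 9.8
```

```bash
python3 - <<'E'
from h import *
loc()
d=cam('wrist'); save(d,'w6'); e=cam('side'); save(e,'s6'); f=cam('scene'); save(f,'c6')
b=cv2.imread('pics/s6.png')[90:230,230:410]; c=cv2.imread('pics/c6.png')[130:270,270:450]
a=cv2.imread('pics/w6.png')[60:300,160:500]
p=np.hstack([cv2.resize(b,(400,311),interpolation=2),cv2.resize(c,(400,311),interpolation=2)])
cv2.imwrite('pics/v8.png',np.vstack([p,np.hstack([cv2.resize(a,(400,282),interpolation=2),p[:282,:400]*0])]))
E
```

```text
t 16.85 local [-14.6  58.8 210.5] psi-yaw deg -0.1 q [ 0.26  0.35  1.59 -0.    1.21 -0.66] F [-0.3 -0.1 -3.5] w 9.8
```

View pics/v8.png

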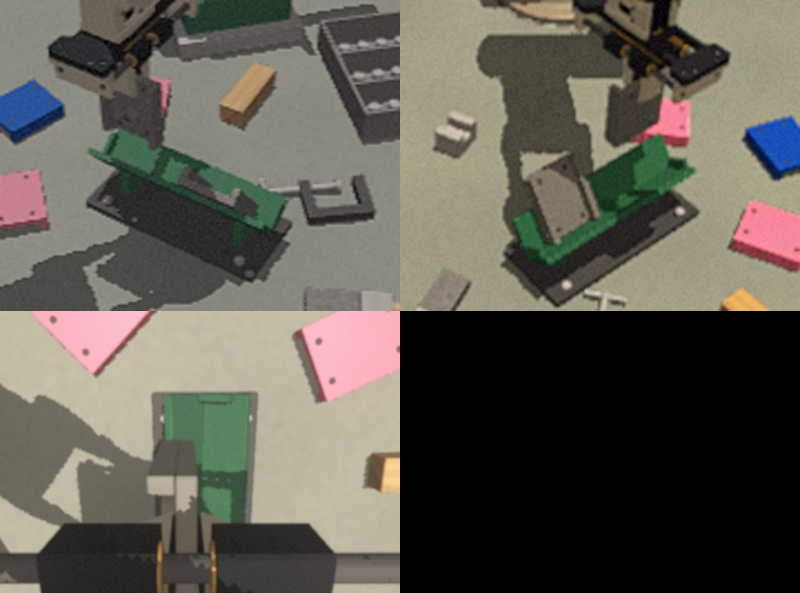

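In v8, casting 1 on the rack at (562,195) shows two rails and apparently a bare floor. Casting 2 is upright in the grip, so I'll turn it back by +180°.

{"api": "arm_command", "payload": {"deltas": [[0,0,0,8.57],[0,0,0,8.57],[0,0,0,8.57],[0,0,0,8.57],[0,0,0,8.57]]}}

```text
time: 17.5
tool_pos: [472.6, 205.9, 209.1]
tcp_rot: [-1.572, -0.0, -1.402]
contact_force: [-0.3, 0.3, -2.4]
grip_width: 9.9
```

{"api": "arm_command", "payload": {"deltas": [[0,0,0,8.57],[0,0,0,8.57],[0,0,0,8.57],[0,0,0,8.57],[0,0,0,8.57]]}}

```text
time: 18.0
tool_pos: [472.6, 205.9, 209.1]
tcp_rot: [-1.572, -0.001, -2.149]
contact_force: [-0.2, -0.5, -4.2]
grip_width: 9.5
```

{"api": "arm_command", "payload": {"deltas": [[0,0,0,8.57],[0,0,0,8.57],[0,0,0,8.57],[0,0,0,8.57],[0,0,0,8.57]]}}

```text
time: 18.5
tool_pos: [472.6, 205.9, 209.1]
tcp_rot: [-1.571, -0.001, -2.897]
contact_force: [-0.2, 0.4, -2.7]
grip_width: 9.8
```

{"api": "arm_command", "payload": {"deltas": [[0,0,0,8.57],[0,0,0,8.57],[0,0,0,8.57],[0,0,0,8.57],[0,0,0,8.57]]}}

```text
time: 19.0
tool_pos: [472.5, 205.9, 209.1]
tcp_rot: [-1.57, -0.001, 2.638]
contact_force: [0.5, 0.0, -3.4]
grip_width: 10.2
```

{"api": "arm_command", "payload": {"deltas": [[0,0,0,8.57],[0,0,-0.015,0],[0,0.02,0,0],[0,0.02,0,0],[0,0,0,0]]}}

```text
time: 19.5
tool_pos: [479.9, 217.4, 166.7]
tcp_rot: [-1.565, -0.004, 2.495]
contact_force: [-0.8, -1.0, -3.6]
grip_width: 9.5
```

```bash
python3 -c "from h import *;loc()"
```

```text
t 19.5 local [ -1.5  60.2 166.7] psi-yaw deg -180.0 q [ 0.28  0.41  1.62 -0.    1.12  2.5 ] F [-0.8 -1.  -3.6] w 9.5
```

{"api": "arm_command", "payload": {"deltas": [[0,0.01,0,0],[0,0.01,-0.001,0],[0,0.006,0,0],[0,0.002,0,0]]}}

```text
time: 19.9
tool_pos: [482.3, 218.7, 141.0]
tcp_rot: [-1.57, -0.001, 2.495]
contact_force: [0.2, 0.6, -1.9]
grip_width: 9.7
```

{"api": "arm_command", "payload": {"deltas": [[0,0.003,0,0],[0,0,0,0]]}}

```text
time: 20.1
tool_pos: [482.5, 218.7, 138.6]
tcp_rot: [-1.571, -0.0, 2.495]
contact_force: [-0.2, -0.5, -3.3]
grip_width: 9.8
```

```bash
python3 -c "from h import *;loc()"
```

```text
t 20.1 local [  1.1  59.  138.6] psi-yaw deg -180.0 q [ 0.28  0.45  1.65 -0.    1.05  2.5 ] F [-0.2 -0.5 -3.3] w 9.8
```

{"api": "arm_command", "payload": {"deltas": [[0,0.002,0.0005,0],[0,0.002,0,0]]}}

```text
time: 20.3
tool_pos: [482.4, 218.4, 134.9]
tcp_rot: [-1.571, 0.001, 2.495]
contact_force: [-0.0, -0.9, 4.6]
grip_width: 9.7
```

{"api": "arm_command", "payload": {"deltas": [[0,0.001,0,0],[0,0,0,0]]}}

```text
time: 20.5
tool_pos: [482.6, 218.4, 134.8]
tcp_rot: [-1.572, 0.001, 2.495]
contact_force: [-1.9, -1.3, 5.6]
grip_width: 10.2
```

{"api": "arm_command", "payload": {"deltas": [[0,0.001,0,0],[0,0,0,0]]}}

```text
time: 20.7
tool_pos: [482.6, 218.4, 134.6]
tcp_rot: [-1.572, 0.001, 2.495]
contact_force: [-3.6, -1.6, 11.4]
grip_width: 9.9
```

Contact made. I'll release and follow it back (rack −x is tool +z here).

{"api": "arm_command", "payload": {"deltas": [[0,-0.001,0,0],[0,0,0.003,0],[0,0,0.004,0],[0,0,0.004,0],[0,0,0.004,0]], "claw": 0}}

```text
time: 21.2
tool_pos: [472.8, 206.0, 133.5]
tcp_rot: [-1.57, -0.0, 2.494]
contact_force: [-0.5, -0.7, -0.2]
grip_width: 45.5
```

{"api": "arm_command", "payload": {"deltas": [[0,0,0.004,0],[0,0,0.004,0],[0,0,0.005,0],[0,0,0.005,0],[0,0,0,0]]}}

```text
time: 21.7
tool_pos: [462.0, 191.6, 133.8]
tcp_rot: [-1.571, -0.0, 2.494]
contact_force: [-0.2, -0.0, 0.5]
grip_width: 85.3
```

{"api": "arm_command", "payload": {"deltas": [[0,-0.03,0,0],[0,-0.04,0,0],[0,-0.04,0,0],[0,-0.04,0.04,0],[0,-0.04,0.04,0]]}}

```text
time: 22.2
tool_pos: [419.2, 135.3, 315.7]
tcp_rot: [-1.571, 0.0, 2.496]
contact_force: [1.5, -0.4, 0.3]
grip_width: 91.6
```

{"api": "arm_command", "payload": {"deltas": [[0,-0.02,0.04,0],[0,0,0.04,0],[0,0,0,0]]}}

```text
time: 22.5
tool_pos: [369.6, 69.6, 335.5]
tcp_rot: [-1.571, 0.002, 2.492]
contact_force: [0.6, -0.1, -0.9]
grip_width: 91.9
```

```bash
python3 - <<'E'
from h import *
loc(); print(bot.get_obs()['tool_pos'])
d=cam('wrist'); save(d,'w7'); f=cam('scene'); save(f,'c7'); e=cam('side'); save(e,'s7')
c=cv2.imread('pics/c7.png')[150:260,300:430]
b=cv2.imread('pics/s7.png')[110:220,250:380]
a=cv2.imread('pics/w7.png')[60:270,140:440]
p=np.hstack([cv2.resize(c,(400,338),interpolation=2),cv2.resize(b,(400,338),interpolation=2)])
cv2.imwrite('pics/v9.png',np.vstack([p,np.hstack([cv2.resize(a,(370,260),interpolation=2),p[:260,:430]*0])]))
print(p.shape)
import pickle;pickle.dump((d,f),open('w7.pkl','wb'))
for x in (d,f):
  for n in ['good_center','bad_center','good_grip','bad_grip','bin','hex_key']:
    for r in vision.find_in(x,n)[:3]: print(n,round(r['confidence'],2),np.round(w(x,r['xyz'])),np.round(pix(x,w(x,r['xyz']))))
E
```

```text
t 22.5 local [-185.9   59.3  335.5] psi-yaw deg -180.2 q [-0.02 -0.01  1.68 -0.    1.47  2.2 ] F [ 0.6 -0.1 -0.9] w 91.9
[369.55872391  69.63595789 335.53799133]
(338, 800, 3)
good_center 0.85 [461. 196. 116.] [202. 182.]
bad_center 0.93 [310. 211.  26.] [276. 243.]
bad_center 0.8 [566. 123. 122.] [184.  79.]
bad_center 0.64 [497. 391.  26.] [127. 222.]
good_grip 0.87 [465. 193. 117.] [202. 178.]
bad_grip 0.92 [493. 389.  22.] [132. 222.]
bad_grip 0.78 [559. 125. 121.] [187.  84.]
bad_grip 0.63 [312. 215.  19.] [273. 241.]
bin 0.58 [422. -53.  35.] [362.  93.]
bin 0.5 [ 426. -255.    9.] [471.   3.]
bin 0.27 [704. 198.  12.] [117.  43.]
hex_key 0.53 [ 503. -137.    8.] [375.  12.]
good_center 0.87 [476. 206. 101.] [374. 199.]
good_center 0.79 [323. 403.  21.] [442. 195.]
good_center 0.56 [ 717. -270.   54.] [189. 239.]
bad_center 0.88 [563. 133.  96.] [343. 217.]
bad_center 0.83 [308. 237.  25.] [391. 182.]
bad_center 0.66 [493. 403.  25.] [438. 234.]
good_grip 0.95 [473. 204.  94.] [374. 200.]
good_grip 0.67 [329. 403.  21.] [442. 196.]
good_grip 0.17 [560. 185.  15.] [359. 239.]
bad_grip 0.93 [307. 231.  27.] [389. 181.]
bad_grip 0.82 [496. 397.  26.] [436. 234.]
bad_grip 0.7 [567. 133. 103.] [343. 217.]
bin 0.64 [ 508. -332.   22.] [203. 193.]
bin 0.47 [565. 129. 101.] [341. 216.]
hex_key 0.44 [ 550. -140.   10.] [256. 216.]
```

View pics/v9.png

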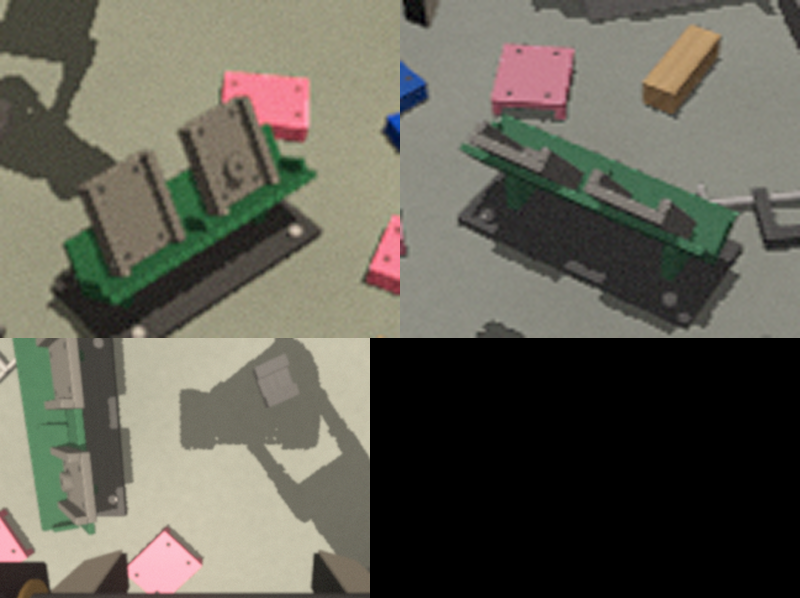

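v9 confirms it: the casting at y=+60 (235,165) has the boss and is good. The one at y=−60 (130,210) has a bare floor and is bad. Both stand turned and released. Next I compute the bin pose and the regrip moves.

```bash
python3 - <<'E'
from h import *
np.set_printoptions(precision=1,suppress=True)
e=cam('side'); f=cam('scene')
def ray(d,p,z):
    v=d['c2w'][:3,:3]@np.linalg.inv(d['camera_matrix'])@np.r_[p,1]; o=d['c2w'][:3,3]; return (o+v*(z-o[2])/v[2])[:2]
for v in [(188,458),(338,435),(367,575)]: print('side',ray(e,(180+v[0]*.55,90+v[1]*.55),60))
for v in [(147,94),(235,101)]: print('scene',ray(f,(120+v[0]/2,120+v[1]/2),60))
for x in (e,f):
    m=vision.regions_of(x,'bin'); 
    for r in m[:1]:
        c,h=cv2.findContours(r['mask'].astype(np.uint8),0,1); c=max(c,key=cv2.contourArea); print(r['confidence'],cv2.boundingRect(c),cv2.minAreaRect(c))
E
```

```text
side [ 424.9 -287.4]
side [ 597.2 -278.2]
side [ 600.6 -425.2]
scene [ 440.  -391.5]
scene [ 419.4 -246. ]
0.92 (283, 314, 101, 86) ((332.10272216796875, 360.98382568359375), (84.42774200439453, 93.05767059326172), 81.02737426757812)
0.85 (169, 166, 69, 58) ((202.9344940185547, 193.40953063964844), (64.30213928222656, 54.783206939697266), 9.090276718139648)
```

```bash
python3 - <<'E'
from h import *
np.set_printoptions(precision=1,suppress=True)
e=cam('side')
def ray(d,p,z):
    v=d['c2w'][:3,:3]@np.linalg.inv(d['camera_matrix'])@np.r_[p,1]; o=d['c2w'][:3,3]; return (o+v*(z-o[2])/v[2])[:2]
for v in [(188,458),(338,435),(367,575)]: print('side',ray(e,(180+v[0]*.55,90+v[1]*.5167),60))
print('offcut',ray(e,(180+323*.55,90+560*.5167),12))
loc()
E
```

```text
side [ 426.4 -255.3]
side [ 602.8 -246.9]
side [ 607.3 -392.6]
offcut [ 569.6 -360.7]
t 23.5 local [-183.1   59.1  334.4] psi-yaw deg -180.0 q [-0.  -0.   1.7 -0.   1.5  2.2] F [-0.4 -0.3  0.7] w 91.8
```

{"api": "arm_command", "payload": {"deltas": [[-0.03,0,-0.037,0],[-0.03,0,-0.037,0],[-0.03,0.005,-0.037,0],[-0.03,0.01,-0.036,0],[0,0.04,0,0]]}}

```text
time: 24.0
tool_pos: [563.3, 117.7, 281.3]
tcp_rot: [-1.579, 0.009, 2.495]
contact_force: [0.1, -0.3, -0.7]
grip_width: 91.7
```

{"api": "arm_command", "payload": {"deltas": [[0,0.045,0,0],[0,0.045,0,0],[0,0.035,0,0],[0,0.018,0,0],[0,0,0,0]]}}

```text
time: 24.5
tool_pos: [554.0, 116.5, 133.3]
tcp_rot: [-1.566, -0.005, 2.494]
contact_force: [-0.2, 0.3, 0.1]
grip_width: 91.6
```

```bash
python3 -c "from h import *;loc()"
```

```text
t 24.5 local [-37.4 -59.7 133.3] psi-yaw deg -180.0 q [ 0.07  0.52  1.54 -0.    1.09  2.29] F [-0.2  0.3  0.1] w 91.6
```

{"api": "arm_command", "payload": {"deltas": [[-0.001,0.014,0,0],[0,0.014,0,0],[0,0,0,0],[0,0,0,0],[0,0,0,0]], "claw": 165}}

```text
time: 25.0
tool_pos: [557.4, 116.2, 109.9]
tcp_rot: [-1.572, 0.002, 2.495]
contact_force: [-0.6, -0.5, 0.4]
grip_width: 56.6
```

{"api": "arm_command", "payload": {"deltas": [[0,0,0,0],[0,0,0,0],[0,0,0,0],[0,0,0,0]], "claw": 178}}

```text
time: 25.4
tool_pos: [556.6, 116.1, 108.6]
tcp_rot: [-1.571, 0.0, 2.495]
contact_force: [-0.6, -1.1, 0.8]
grip_width: 28.5
```

```bash
python3 -c "from h import *;loc()"
```

```text
t 25.4 local [-36.1 -62.  108.6] psi-yaw deg -180.0 q [ 0.07  0.55  1.57 -0.    1.03  2.29] F [-0.6 -1.1  0.8] w 28.5
```

{"api": "arm_command", "payload": {"deltas": [[0,0.002,0,0],[0,-0.002,0,0],[0,-0.004,-0.002,0],[0,-0.006,-0.002,0],[0,-0.008,-0.002,0]], "claw": 255}}

```text
time: 25.9
tool_pos: [561.9, 122.4, 127.1]
tcp_rot: [-1.576, 0.002, 2.494]
contact_force: [4.3, 5.9, -1.8]
grip_width: 17.6
```

{"api": "arm_command", "payload": {"deltas": [[0,-0.01,-0.002,0],[0,-0.01,-0.002,0],[0,-0.01,0,0],[0,-0.01,0,0],[0,-0.01,0,0]]}}

```text
time: 26.4
tool_pos: [562.1, 123.9, 176.4]
tcp_rot: [-1.569, -0.001, 2.495]
contact_force: [-0.7, -0.3, -2.4]
grip_width: 9.7
```

{"api": "arm_command", "payload": {"deltas": [[0,-0.02,0,0],[0,-0.02,0,0],[0,-0.02,0,0],[0,0,0,0]]}}

```text
time: 26.8
tool_pos: [563.6, 123.9, 238.9]
tcp_rot: [-1.573, 0.004, 2.494]
contact_force: [-0.0, 0.4, -2.7]
grip_width: 9.8
```

```bash
python3 -c "
from h import *;loc();print(bot.get_obs()['tool_pos'])
f=cam('scene');save(f,'c8');e=cam('side');save(e,'s8')
c=cv2.imread('pics/c8.png')[120:260,290:430];b=cv2.imread('pics/s8.png')[80:220,250:390]
cv2.imwrite('pics/v10.png',np.hstack([cv2.resize(c,(400,400),interpolation=2),cv2.resize(b,(400,400),interpolation=2)]))"
```

```text
t 26.8 local [-25.8 -62.9 238.9] psi-yaw deg -180.0 q [ 0.08  0.43  1.37 -0.    1.33  2.3 ] F [-0.   0.4 -2.7] w 9.8
[563.56492222 123.86544471 238.92555792]
```

View pics/v10.png

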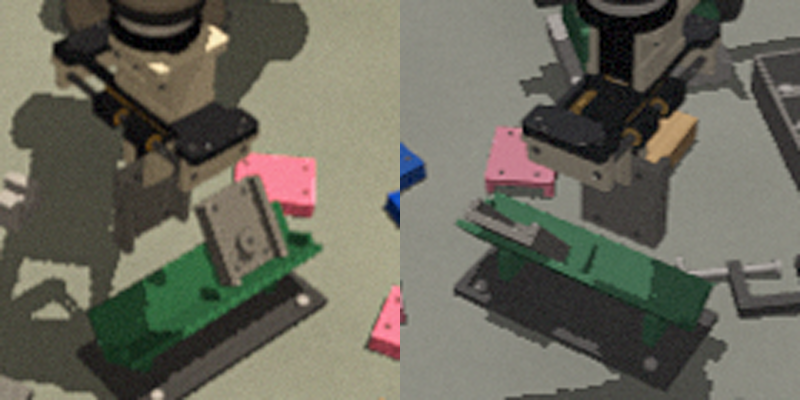

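Casting 1 is held and the good one still stands with its boss visible at (250,240). Now I carry casting 1 to the bin.

{"api": "arm_command", "payload": {"deltas": [[-0.01,0,0.018,0],[-0.0183,0,0.0323,0],[-0.0183,0,0.0323,0],[-0.0183,0,0.0323,0],[-0.0183,0,0.0323,0]]}}

```text
time: 27.4
tool_pos: [539.0, -44.7, 234.6]
tcp_rot: [-1.569, -0.003, 2.495]
contact_force: [0.0, 0.4, -2.3]
grip_width: 9.8
```

{"api": "arm_command", "payload": {"deltas": [[-0.0183,0,0.0323,0],[-0.0183,0,0.0323,0],[-0.0183,0,0.0323,0],[-0.0183,0,0.0323,0],[-0.0183,0,0.0323,0]]}}

```text
time: 27.9
tool_pos: [514.7, -228.6, 234.5]
tcp_rot: [-1.57, -0.003, 2.494]
contact_force: [0.6, 0.3, -1.7]
grip_width: 10.2
```

{"api": "arm_command", "payload": {"deltas": [[-0.0183,0,0.0323,0],[-0.0183,0,0.0323,0],[-0.008,0,0.015,0],[0,0,0,7.6],[0,0,0,7.6]]}}

```text
time: 28.4
tool_pos: [502.7, -317.9, 234.7]
tcp_rot: [-1.57, -0.003, 2.223]
contact_force: [-0.4, 1.2, -2.2]
grip_width: 9.8
```

{"api": "arm_command", "payload": {"deltas": [[0,0,0,7.6],[0,0,0,7.6],[0,0,0,7.6],[0,0,0,7.6],[0,0,0,7.6]]}}

```text
time: 28.9
tool_pos: [503.1, -316.9, 235.0]
tcp_rot: [-1.569, -0.002, 1.561]
contact_force: [0.5, -0.5, -2.0]
grip_width: 9.8
```

```bash
python3 - <<'E'
from h import *
loc();print(bot.get_obs()['tool_pos'])
d=cam('wrist');save(d,'w9');f=cam('scene');e=cam('side');save(f,'c9');save(e,'s9')
for x in (d,f,e):
    for r in vision.find_in(x,'bin')[:1]: print(r['confidence'],w(x,r['xyz']))
a=cv2.imread('pics/w9.png');s=cv2.imread('pics/s9.png')[180:400,200:460]
# dark bin rim corners in the wrist view
g=cv2.cvtColor(a,cv2.COLOR_BGR2GRAY)
for r in vision.regions_of(d,'bin')[:1]:
    c,_=cv2.findContours(r['mask'].astype(np.uint8),0,1);c=max(c,key=cv2.contourArea)
    q=cv2.approxPolyDP(c,5,True)[:,0]
    for p in q:
        v=d['c2w'][:3,:3]@np.linalg.inv(d['camera_matrix'])@np.r_[p,1];o=d['c2w'][:3,3];print(p,(o+v*(60-o[2])/v[2])[:2].round())
E
```

```text
t 28.9 local [-413.9 -280.1  235. ] psi-yaw deg 126.5 q [-0.69  0.47  1.32  0.    1.35  2.46] F [ 0.5 -0.5 -2. ] w 9.8
[ 503.13572158 -316.85501085  234.96137391]
0.97 [ 513.22027015 -329.24974512    7.37092408]
0.63 [ 509.53830081 -331.57181896   22.95898711]
0.78 [ 520.15512105 -320.57947908    5.47301761]
[380 111] [ 433. -401.]
[222 124] [ 609. -389.]
[239 237] [ 602. -252.]
[277 239] [ 555. -249.]
[308 230] [ 516. -261.]
[308 219] [ 515. -275.]
[285 217] [ 544. -278.]
[284 203] [ 544. -296.]
[299 171] [ 525. -335.]
[325 173] [ 494. -332.]
[329 231] [ 490. -259.]
[381 234] [ 425. -254.]
```

{"api": "arm_command", "payload": {"deltas": [[0,0.03,0,0],[0,0.035,0,0],[0,0.035,0,0],[0,0.03,0,0],[0,0.013,0,0]]}}

```text
time: 29.75
tool_pos: [502.2, -316.8, 90.4]
tcp_rot: [-1.567, -0.003, 1.567]
contact_force: [-0.2, 1.0, -2.5]
grip_width: 9.9
```

{"api": "arm_command", "payload": {"deltas": [[0,0,0,0],[0,0.002,0,0],[0,0.002,0,0]]}}

```text
time: 30.05
tool_pos: [504.5, -318.7, 91.3]
tcp_rot: [-1.574, 0.002, 1.566]
contact_force: [0.8, -0.7, -2.9]
grip_width: 10.1
```

{"api": "arm_command", "payload": {"deltas": [[0,0.003,0,0],[0,0.002,0,0]]}}

```text
time: 30.25
tool_pos: [503.8, -318.1, 85.1]
tcp_rot: [-1.572, 0.001, 1.566]
contact_force: [-0.2, 0.1, -2.1]
grip_width: 9.7
```

{"api": "arm_command", "payload": {"deltas": [[0,0.002,0,0],[0,0.002,0,0],[0,0,0,0]]}}

```text
time: 30.55
tool_pos: [503.4, -317.8, 80.1]
tcp_rot: [-1.57, -0.0, 1.566]
contact_force: [-0.1, 0.3, -1.7]
grip_width: 9.9
```

{"api": "arm_command", "payload": {"deltas": [[0,0.002,0,0],[0,0.001,0,0]]}}

```text
time: 30.75
tool_pos: [503.9, -317.9, 78.7]
tcp_rot: [-1.572, 0.001, 1.566]
contact_force: [-2.2, 4.4, 12.4]
grip_width: 9.8
```

{"api": "arm_command", "payload": {"deltas": [[0,0.001,0,0],[0,0.001,0,0]]}}

```text
time: 30.95
tool_pos: [504.2, -317.8, 78.6]
tcp_rot: [-1.573, 0.001, 1.566]
contact_force: [-6.0, 9.1, 26.4]
grip_width: 10.0
```

It's on the bin floor. I'll ease off, open and retreat upward.

{"api": "arm_command", "payload": {"deltas": [[0,-0.001,0,0],[0,-0.001,0,0],[0,0,0,0]]}}

```text
time: 31.25
tool_pos: [504.0, -318.0, 78.6]
tcp_rot: [-1.572, 0.001, 1.566]
contact_force: [-0.7, 3.2, 9.1]
grip_width: 9.5
```

{"api": "arm_command", "payload": {"deltas": [[0,0,0,0],[0,0,0,0],[0,0,0,0],[0,0,0,0],[0,0,0,0]], "claw": 0}}

```text
time: 31.75
tool_pos: [503.5, -317.9, 77.2]
tcp_rot: [-1.571, -0.0, 1.566]
contact_force: [0.3, 1.3, -0.1]
grip_width: 45.1
```

{"api": "arm_command", "payload": {"deltas": [[0,0,0,0],[0,0,0,0],[0,-0.01,0,0],[0,-0.03,0,0],[0,-0.04,0,0]]}}

```text
time: 32.25
tool_pos: [502.6, -317.2, 157.3]
tcp_rot: [-1.568, -0.002, 1.566]
contact_force: [-0.8, -0.9, 0.9]
grip_width: 85.0
```

{"api": "arm_command", "payload": {"deltas": [[0,-0.04,0,0],[0,-0.04,0,0],[0,-0.04,-0.03,0],[0,0,-0.04,0],[0,0,0,0]]}}

```text
time: 32.75
tool_pos: [577.0, -317.7, 278.5]
tcp_rot: [-1.575, 0.001, 1.568]
contact_force: [-0.9, -0.4, -0.6]
grip_width: 91.8
```

```bash
python3 - <<'E'
from h import *
loc();print(bot.get_obs()['tool_pos'])
d=cam('wrist');save(d,'w10');f=cam('scene');e=cam('side');save(f,'c10');save(e,'s10')
for x in (d,f,e):
    for n in ['bad_center','good_center']:
        for r in vision.find_in(x,n)[:4]: print(n,round(r['confidence'],2),w(x,r['xyz']).round())
c=cv2.imread('pics/c10.png')[130:310,140:480];s=cv2.imread('pics/s10.png')[100:400,200:480];a=cv2.imread('pics/w10.png')[0:300,180:460]
cv2.imwrite('pics/v11.png',np.vstack([cv2.resize(c,(560,297),interpolation=2),np.hstack([cv2.resize(s,(280,300)),cv2.resize(a,(280,300))])]))
E
```

```text
t 32.75 local [-370.2 -339.6  278.5] psi-yaw deg 126.9 q [-0.62  0.57  1.03  0.    1.53  2.52] F [-0.9 -0.4 -0.6] w 91.8
[ 576.98075255 -317.72632396  278.47888704]
bad_center 0.81 [ 510. -310.   86.]
bad_center 0.7 [304. 236.  25.]
bad_center 0.66 [ 508. -316.   59.]
bad_center 0.61 [492. 405.  23.]
good_center 0.76 [476. 203. 102.]
good_center 0.69 [323. 405.  20.]
bad_center 0.96 [ 511. -332.   87.]
bad_center 0.95 [303. 209.  20.]
bad_center 0.8 [500. 378.  24.]
```

View pics/v11.png

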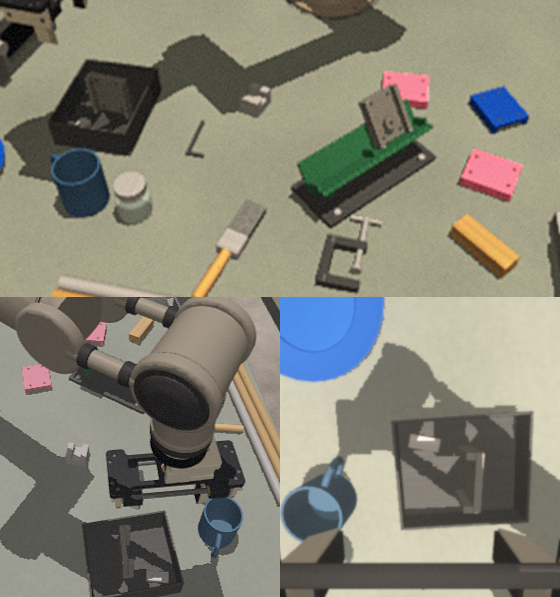

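The final picture shows the bad casting in the bin at (107,100), the good one on the rack with its boss outward at (388,115), and the bystanders in place. Handing in.

```bash
python3 -c "
from h import *;print(job.close_job())"
```

```text
the job is handed in; nothing more can be done
None
```

The job is done and handed in at about 33 s of the 72 s allowed. `close_job` gives no verdict, so I can't say how it was judged.

- **Turning:** I gripped each casting across its plate, lifted it upright, turned it 180° and lowered it into its bay. On release, each settled back on the rack with its rails outward.
- **Which was bad:** With both standing turned and released, the pictures showed the boss on the casting at y = +60 mm and a bare floor on the one at y = −60 mm.
- **Scrapping:** I lowered the bad casting into the bin until it touched the floor, then let go.

**Last checks:**
- The final pictures show the bad casting standing upright on its end in the bin, clear of the steel offcut. About 30 mm of it stands above the bin wall.
- The good casting is on the rack with its boss outward, the gripper is empty and clear, and the bystanders look unmoved.
- The highest force in any reading was about 33 N at the wrist, on the first set-down. That reading came from the held casting pressing on the rack.
- The networks kept marking the pink and blue look-alikes as castings. I told them apart by colour and place and never touched them. Nothing else disagreed.

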